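Assemble a steriliser filter holder on its post and lock the cap

ROBOT

A 6-joint arm with a two-finger parallel gripper is mounted at the origin on a cart in front of the work surface, level with it; the furniture and walls round the work are solid. World frame = base frame: x ahead of the robot, y to its left, z up, the work surface at z = 0. Lengths are in m, angles in degrees, forces in N, time in s.
With the tool pointing down it reaches from about 0.275 to 0.775 m from the base axis. Payload 14.6 kg.
Tool frame: the origin (TCP) lies at the very end of the fingers, on their centre line; the grasp point (between the pads) lies 19 mm behind it; z points along the fingers, y is the line along which they close (so a half turn about z gives the same grasp; the last joint's range is limited). The gripper opens to 85 mm and grips with 20 to 120 N. Pads are 22 mm wide; open, the fingers measure 114 mm over their backs; the gripper's body (76 mm by 85 mm) begins 54 mm behind the grasp point. The pads swing forward as they close: fully open they stand 13 mm farther back than shut.
Start: joints at [67.821, 15.075, -2.767, 72.158, 0, 81.102], TCP at [0.121, 0.511, 0.231] pointing down, gripper open.
Joint ranges: [-151.79, 151.79], [-50.71, 97.33], [-67.44, 78.34], [-121.81, 120.89], [-77.56, 73.72], [-180, 180]. Speed limits (degrees/s): [108.29, 108.29, 147.25, 159.86, 180, 180].

INTERFACE

Orientations are given as a 3x3 rotation matrix whose columns are the frame's x, y, z axes.
In Python, from bench import r gives the robot as it stands. Calls block until the motion is done:
- r.reach(position, orientation): joint-space move of the TCP to a pose.
- r.servo_line(position, v=0.15, ori=None): straight line of the TCP; ori=None keeps the orientation; v is the mean speed in m/s.
- r.move_j(angles): joint-space move.
- r.set_gripper(opening, f_grip=None): finger opening in m; f_grip is the grip in N (None keeps the last); returns when the fingers have stopped.
- r.pause(seconds).
- r.solve_ik(position, orientation): joint angles nearest the present ones, or None.
- r.snapshot(name): name is "scene" or "side" or "wrist"; returns a dict with "frame" (480x640x3 uint8, red, green, blue), "intrinsics" (3x3 intrinsics, pixels), "R" (3x3) and "t" (3): a world point X has camera coordinates R X + t; the wrist camera has in their place "tool_from_camera" (4x4, takes a point from camera to tool coordinates, whose origin is the TCP and whose axes are the flange's). Camera axes: x right, y down, z forward; pixel columns grow to the right and rows downward; lengths in m; the calibration is good to about 2 mm. A picture is of the moment at which its call begins: read the wrist's pose just before it. There is no depth.
A pose or a line that the arm cannot do raises r.IKError and nothing moves.
- r.close_job(): hands the job in; it is judged then, once.
Readings, each from a call of its own:
- r.read_time(): time.
- r.read_q(): joint angles.
- r.read_joint_velocities(): joint speeds.
- r.read_joint_torque(): joint torques, N m.
- r.read_tcp_pos(): TCP position.
- r.read_tcp_rot(): TCP orientation.
- r.read_wrist_force(): force on the tool from outside, world axes, zero at the start.
- r.read_torque(): the same for the moment, N m.
- r.read_finger_gap(): finger opening in m.
- r.read_grip_force(): force on a finger pad.
Only numpy, scipy, OpenCV 4.12 (cv2) and the standard library are available. Lean on these libraries where they do the work, as an engineer would, in place of code of your own. Each camera call takes 0.05 s, during which the arm holds its last target. There are 200 camera calls.

TASK

Assemble the steriliser's filter holder: put the flat filter support on the post first and let go of it, then the spacer ring on top of it, and last the clamp cap. The cap only goes down past the post's crossed pins when its slots meet them; then press it down against the spring and turn it until the pins hold it down by themselves. Feel your way gently rather than forcing anything, and leave the other things on the table where they are.

Things in the scene. Friction and masses are not known exactly. Their poses are not given: they have to be found in the camera images.
- holder: Filter holder bolted to the table: aluminium flange 108 mm across, 10 mm thick; drain pipe along +x to 70 mm from the axis. Origin on the post axis at table level, z up; heights below are from it. Post: 30 mm thick up to 38 mm, tapers to 22 mm at 42 mm, then 14 mm thick up to 62 mm, tapers to its 6 mm tip at 70 mm. Press on holder or stack with some 10 N; over 60 N is forcing.
- seat_face (a point): Centre, on the post axis, of the upper face of the dark sprung seat ring round the post (56 mm across) when unloaded: 22 mm high. This point is fixed; the ring itself sinks up to 8 mm under load: it starts to yield at 6 N and takes 11.6 N at the bottom.
- pin_centre (a point): Point on the post axis, 54.5 mm high, where two dark round pins 5 mm thick cross the thin post at right angles: four arms reaching 13 mm from the axis, undersides at 52 mm, tops at 57 mm. The pins' angle about the axis varies and is NOT given by this point's or the holder's yaw: see or feel it. The pins do not turn in use.
- support: Filter support: flat steel ring with small perforations on top, outside 56 mm (faceted, up to 58 mm over corners), hole 32 mm, 12 mm thick, about 90 g. Origin at the centre of its underside, z up. Goes on first and rests on the seat: underside at 22 mm.
- spacer: Spacer: plain aluminium ring, narrower and thicker: outside 50 mm (up to 52 mm over corners), hole 32 mm, 16 mm high, about 70 g. Origin at the centre of its underside, z up. Goes on second and rests on the support: underside at 34 mm, top at 50 mm.
- cap: Clamp cap: ribbed steel cup, outside 56 mm (59 over corners), 24 mm high, open on top, about 140 g; grip its outside wall. Floor 6 mm thick with a 16 mm hole and four slots 8 mm wide along its +x, -x, +y, -y, reaching 14.5 mm from the axis. Origin: centre of underside, z up. On the post, slots off the pins, its underside stops at 57 mm; slots within 7 degrees of the pins, it drops to the spacer at 50 mm.
- cap_rim (a point): Centre of the cap's upper rim, 24 mm above the cap's origin. Locking: pressed on against the spring (about 10 N) to a cap underside of 42 to 45 mm, the cap's floor clears the pins and it turns freely; turned some 45 degrees either way from where slots meet pins and let go, the pins hold it with its underside at 46 mm. Not locked, it springs back to 50 mm.
- marker: Felt marker lying on the table, 130 mm long, 18 mm thick; origin at the centre of its underside. Bystander.
- clamp: Closed haemostat clamp lying flat, 56x125x7 mm; origin at the centre of its underside. Bystander.
- scissors: Straight dressing scissors lying flat, 56x150x6 mm; origin at the centre of its underside. Bystander.
- strip_box: Small white and green carton, 60x88x30 mm; origin at the centre of its underside. Bystander.
- forceps_jar: Narrow steel jar with a forceps standing in it, 59 mm across, 194 mm high; origin at the centre of its underside. Bystander.
- blade_box: Small square blue carton, 70x70x34 mm; origin at the centre of its underside. Bystander.
Things that resemble listed ones, but are neither listed nor needed, are in the scene too. Leave any yellow look-alike of the holder alone. Leave any red look-alike of the support alone.

How it is judged:
By the outcome, as a careful person would: the job done as asked, in the order asked, and still so for the second after the job is handed in, with the robot touching nothing.
It also fails if it takes over 72 s, if anything falls off the work surface, if the arm or the gripper's body presses on something with over 40 N, if the wrist force passes 120 N, or if a joint passes its speed limit or range.

## Working session

There is one attempt and no reset: what is moved stays moved. The work goes in short steps, each a Python script; the robot and the scene stay as the last script left them, time stands still between calls to the robot, and variables do not carry over. Pictures are saved under pics/ and viewed, at most 10 in all, crops included, and the job is handed in when it is done.

```bash
mkdir -p pics; ls; python3 - <<'E'
from bench import r
import cv2,numpy as np
for n in ["scene","side"]:
    s=r.snapshot(n); cv2.imwrite(f"pics/{n}0.png",s["frame"][:,:,::-1]); print(n,s["intrinsics"],s["R"],s["t"])
s=r.snapshot("wrist"); cv2.imwrite("pics/w0.png",s["frame"][:,:,::-1]); print(s["intrinsics"],s["tool_from_camera"],r.read_tcp_rot(),r.read_time(),r.read_wrist_force())
E
```

```text
pics
scene [[490.92519887   0.         321.95022318]
 [  0.         490.92519887 237.82185694]
 [  0.           0.           1.        ]] [[ 0.70081312 -0.71334054  0.00249838]
 [-0.44223616 -0.43721254 -0.78311709]
 [ 0.55972149  0.54771386 -0.62186926]] [-0.40850949  0.30072668  0.79327565]
side [[487.34644461   0.         324.28459963]
 [  0.         487.34644461 234.77116773]
 [  0.           0.           1.        ]] [[-0.98469411 -0.17412504  0.00761461]
 [-0.11551069  0.61926115 -0.77664208]
 [ 0.1305174  -0.76563445 -0.6298961 ]] [0.55735742 0.09903946 1.40982883]
[[390.37825738   0.         316.35715566]
 [  0.         390.37825738 243.87044477]
 [  0.           0.           1.        ]] [[-1.14497740e-03 -9.44947470e-01 -3.27220060e-01  8.34063923e-02]
 [ 9.99999315e-01 -1.16167865e-03 -1.44402258e-04  1.23680214e-03]
 [-2.43672011e-04 -3.27220002e-01  9.44948153e-01 -1.42510451e-01]
 [ 0.00000000e+00  0.00000000e+00  0.00000000e+00  1.00000000e+00]] [[-9.73249077e-01  2.29752351e-01 -3.01883471e-04]
 [ 2.29752520e-01  9.73248776e-01 -7.74784355e-04]
 [ 1.15799191e-04 -8.23416647e-04 -9.99999654e-01]] 0.15 [-0.7071312   0.83961515 -0.30270748]
```

View pics/scene0.png

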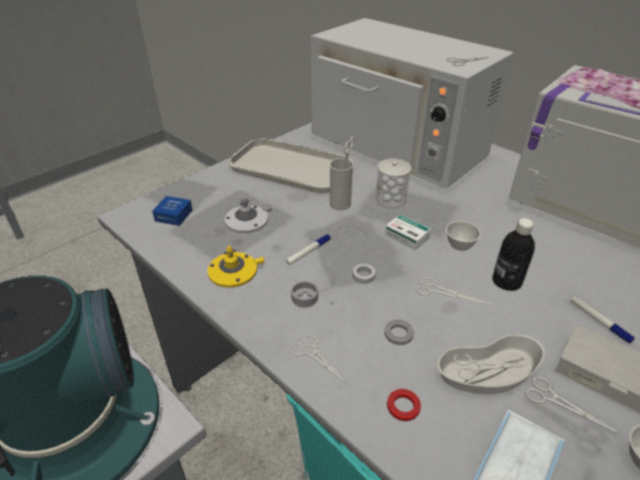

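View pics/side0.png

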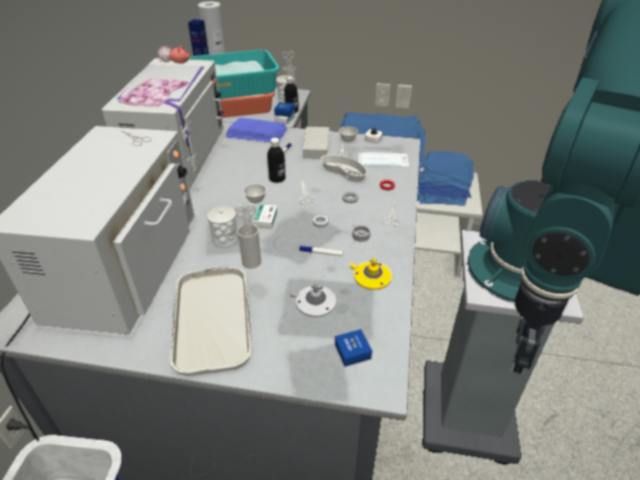

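Scene view: grey holder at (246,215), with the yellow look-alike at (232,267). Candidates for the rings are the open cup at (304,293) = cap, small light ring (364,272) = spacer, flat grey ring (399,331) = support, and the red look-alike at (404,404). The side view shows the same: holder (316,297), cap (361,233), spacer (320,220), support (350,197). I'll check the choice in a crop and compute positions.

```bash
cat > h.py <<'E'
import numpy as np, cv2
from bench import r
def ray(uv,K,R,t):
    d=R.T@np.linalg.solve(K,[uv[0],uv[1],1.]); return -R.T@t,d
def onplane(uv,s,z):
    c,d=ray(uv,s["intrinsics"],s["R"],s["t"]); return c+d*(z-c[2])/d[2]
def wsnap(name=None):
    p,Rt=np.array(r.read_tcp_pos()),np.array(r.read_tcp_rot()); s=r.snapshot("wrist"); T=np.array(s["tool_from_camera"])
    Rwc=Rt@T[:3,:3]; c=p+Rt@T[:3,3]; s["R"]=Rwc.T; s["t"]=-Rwc.T@c
    if name: cv2.imwrite(f"pics/{name}.png",s["frame"][:,:,::-1])
    return s
def proj(X,s):
    c=s["R"]@np.asarray(X)+s["t"]; return (s["intrinsics"]@c)[:2]/c[2]
def down(yaw):  # tool x at angle yaw, pointing down
    a=np.radians(yaw); c,s=np.cos(a),np.sin(a)
    return np.array([[c,s,0],[s,-c,0],[0,0,-1.]])
E
python3 - <<'E'
from h import *
sc=r.snapshot("scene");sd=r.snapshot("side")
for n,a,b,z in [("holder",(246,216),(316,299),.01),("yellow",(232,268),(373,276),.01),("cap",(304,293),(361,233),.018),("spacer",(364,272),(320,220),.012),("support",(399,331),(350,197),.008)]:
    print(n,onplane(a,sc,z).round(3),onplane(b,sd,z).round(3))
f=sc["frame"][180:360,180:440,::-1]
f=cv2.resize(f,None,fx=3,fy=3,interpolation=3)
cv2.imwrite("pics/crop.png",f)
E
```

```text
holder [0.552 0.236 0.01 ] [0.548 0.231 0.01 ]
yellow [0.409 0.105 0.01 ] [0.407 0.115 0.01 ]
cap [ 0.461 -0.068  0.018] [ 0.462 -0.06   0.018]
spacer [ 0.601 -0.11   0.012] [ 0.599 -0.11   0.012]
support [ 0.524 -0.264  0.008] [ 0.523 -0.262  0.008]
```

View pics/crop.png

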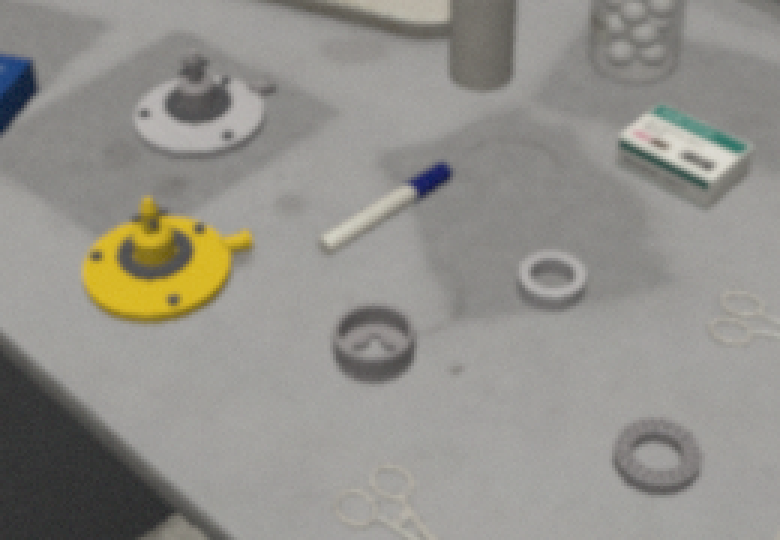

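The crop confirms it: cap with slots in its floor at (373,340), plain ring = spacer at (551,278), wide perforated ring = support at (657,455), grey holder at (200,100). Next are close looks with the wrist camera, all at the same yaw.

```bash
python3 - <<'E'
from h import *
P={"holder":(.550,.234,.19),"cap":(.461,-.064,.15),"spacer":(.600,-.110,.14),"support":(.523,-.263,.135)}
for yaw in (0,45,90,135,180,-90):
    print(yaw,[None if (q:=r.solve_ik(np.array(p),down(yaw))) is None else np.round(q)[[0,4,5]] for p in P.values()])
yaw=90
ims=[];meta={}
for n,p in P.items():
    r.reach(np.array(p),down(yaw)); r.pause(.25)
    s=wsnap("w_"+n); ims.append(s["frame"][:,:,::-1]); meta[n]={k:np.array(s[k]) for k in("R","t","intrinsics")}
    print(n,r.read_time(),r.read_tcp_pos(),proj([p[0],p[1],.02],s))
import pickle;pickle.dump(meta,open("meta.pkl","wb"))
# crop 400x300 round the centre of each
cv2.imwrite("pics/mont.png",np.vstack([np.hstack([i[90:390,120:520] for i in ims[:2]]),np.hstack([i[90:390,120:520] for i in ims[2:]])]))
E
```

```text
0 [array([  15.,    0., -165.]), array([-18.,   0., 162.]), array([-18.,   0., 162.]), array([-35.,   0., 145.])]
45 [array([ 15.,   0., 150.]), array([-18.,   0., 117.]), array([-18.,   0., 117.]), array([-35.,   0., 100.])]
90 [array([ 15.,   0., 105.]), array([-18.,   0.,  72.]), array([-18.,   0.,  72.]), array([-35.,   0.,  55.])]
135 [array([15.,  0., 60.]), array([-18.,   0.,  27.]), array([-18.,   0.,  27.]), array([-35.,   0.,  10.])]
180 [array([15.,  0., 15.]), array([-18.,   0., -18.]), array([-18.,   0., -18.]), array([-35.,   0., -35.])]
-90 [array([ 15.,   0., -75.]), array([ -18.,    0., -108.]), array([ -18.,    0., -108.]), array([ -35.,    0., -125.])]
holder 2.4083 [0.54980756 0.23442658 0.19010089] [315.16506449 218.51599657]
cap 3.9 [ 0.46127231 -0.06351495  0.1499628 ] [314.1548597  233.15250177]
spacer 4.8417 [ 0.59959925 -0.1097778   0.14057513] [315.28351958 236.70908287]
support 5.8667 [ 0.52343382 -0.26225985  0.13499305] [313.82875561 239.99309564]
```

View pics/mont.png

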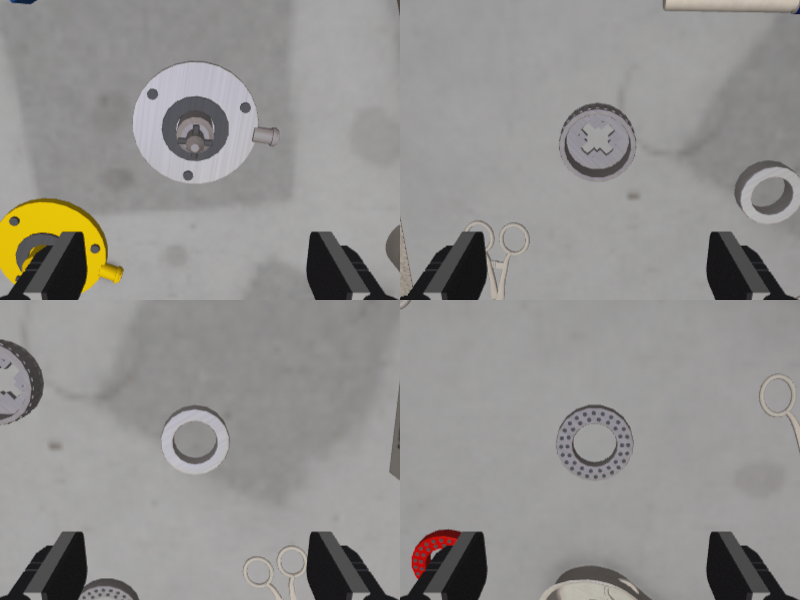

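The montage shows the holder (centre ~ (195,133)) with crossed pins roughly along the image axes, the cap (597,142) with its X slots near 45°, the spacer (195,440) and the support (595,442). I'll fit circles of known size and height.

```bash
cat >> h.py <<'E'
from scipy.optimize import differential_evolution
from scipy.ndimage import map_coordinates
A=np.linspace(0,2*np.pi,180,endpoint=False)
def circ(x,y,z,R,s):
    X=np.stack([x+R*np.cos(A),y+R*np.sin(A),np.full_like(A,z)],1)
    c=X@np.asarray(s["R"]).T+s["t"]; uv=c@np.asarray(s["intrinsics"]).T; return uv[:,:2]/uv[:,2:]
def fit(img,s,x0,y0,edges,w=.012):
    """edges: list of (z,R,sign) ; sign +1 brighter outside, 0 = any"""
    g=cv2.GaussianBlur(img.astype(float),(0,0),.7); g=g.mean(2) if g.ndim==3 else g
    def f(p):
        S=0
        for z,R,sg in edges:
            o,i=[map_coordinates(g,circ(p[0],p[1],z,R+d,s)[:,::-1].T,order=1) for d in(.001,-.001)]
            d=np.clip(o-i,-40,40); S-=np.abs(d).mean() if sg==0 else (sg*d).mean()
        return S
    q=differential_evolution(f,[(x0-w,x0+w),(y0-w,y0+w)],seed=1,tol=1e-6); return q.x,q.fun
E
cat > fits.py <<'E'
from h import *
import pickle
m=pickle.load(open("meta.pkl","rb")); out=[]
I={n:cv2.imread(f"pics/w_{n}.png") for n in m}
T={"holder":(.550,.237,[[(.022,.028,1)],[(.010,.054,-1)],[(.022,.028,1),(.010,.054,-1)]]),
"cap":(.461,-.066,[[(.024,.028,0)],[(.024,.025,0)],[(.006,.0245,0)]]),
"spacer":(.600,-.110,[[(.016,.025,-1)],[(.016,.016,1),],[(.016,.0255,-1),(.016,.016,-1)],[(.016,.016,-1)],[(.016,.016,0)]]),
"support":(.523,-.263,[[(.012,.0285,1)],[(.012,.016,1)],[(.012,.016,1),(.012,.0285,1)]])}
for n,(x,y,E) in T.items():
    for e in E: print(n,e,*fit(I[n],m[n],x,y,e))
    q,_=fit(I[n],m[n],x,y,E[0 if n!="holder" else 2])
    M=cv2.resize(I[n],None,fx=5,fy=5,interpolation=2)
    for z,R,_ in sum(E,[]):
        for u in circ(*q,z,R,m[n])[::3]: cv2.circle(M,tuple(int(v) for v in (u+.5)*5-.5),1,(0,0,255),-1)
    u=proj([*q,.03],m[n])*5; u=u.astype(int); out.append(M[u[1]-290:u[1]+290,u[0]-195:u[0]+195] if 0 else M[u[1]-195:u[1]+195,u[0]-195:u[0]+195]); print(u)
cv2.imwrite("pics/fit.png",cv2.resize(np.vstack([np.hstack(out[:2]),np.hstack(out[2:])]),(598,598)) if 0 else np.vstack([np.hstack(out[:2]),np.hstack(out[2:])])[:,:][:600*2])
a=np.vstack([np.hstack(out[:2]),np.hstack(out[2:])]); cv2.imwrite("pics/fit.png",cv2.resize(a,(600,600)))
E
python3 fits.py
```

```text
holder [(0.022, 0.028, 1)] [0.54945833 0.23377052] -40.0
holder [(0.01, 0.054, -1)] [0.54974048 0.23342467] -27.385975252433642
holder [(0.022, 0.028, 1), (0.01, 0.054, -1)] [0.54972935 0.23343544] -67.38081151931772
[1573 1112]
cap [(0.024, 0.028, 0)] [ 0.46319028 -0.06086296] -31.041684914456603
cap [(0.024, 0.025, 0)] [ 0.46309882 -0.05718179] -35.127866443062885
cap [(0.006, 0.0245, 0)] [ 0.46257156 -0.06514997] -33.35843603081733
[1585 1165]
spacer [(0.016, 0.025, -1)] [ 0.59932031 -0.10816691] -23.859806390014416
spacer [(0.016, 0.016, 1)] [ 0.59956444 -0.10774644] -39.05746513852062
spacer [(0.016, 0.0255, -1), (0.016, 0.016, -1)] [ 0.59981753 -0.10277105] -12.84229208367882
spacer [(0.016, 0.016, -1)] [ 0.59903589 -0.09880154] -11.70682496449454
spacer [(0.016, 0.016, 0)] [ 0.59956444 -0.10774644] -39.057465171131724
[1571 1193]
support [(0.012, 0.0285, 1)] [ 0.52336816 -0.26057043] -24.916521958540336
support [(0.012, 0.016, 1)] [ 0.52320518 -0.26133528] -14.505098653670942
support [(0.012, 0.016, 1), (0.012, 0.0285, 1)] [ 0.52323117 -0.26125448] -38.34681620815306
[1571 1206]
```

View pics/fit.png

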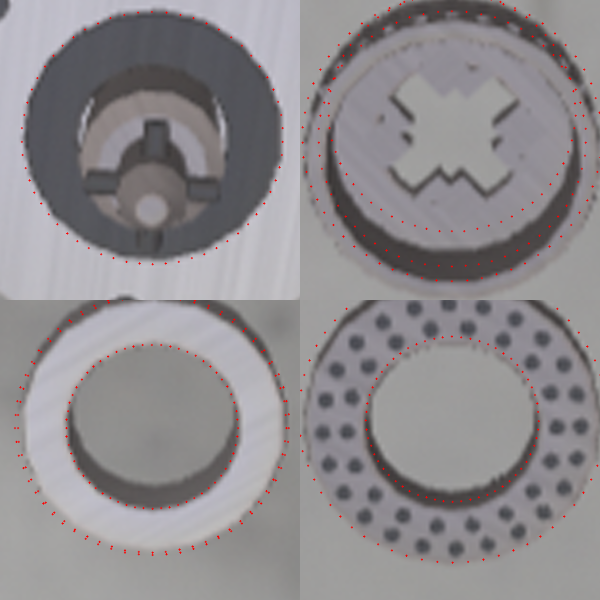

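Fits: holder (0.5497, 0.2335), spacer (0.5996, −0.1077), support (0.5232, −0.2613), and pins at about −3.3°. I'll fit the cap's slot cross numerically and pick up the support now.

```bash
cat >> h.py <<'E'
def cross(L,w,n=12):
    """outline points and outward normals of a plus, arm length L, half width w"""
    P=[];N=[]
    for k in range(4):
        c,s=np.cos(k*np.pi/2),np.sin(k*np.pi/2); Rm=np.array([[c,-s],[s,c]])
        t=np.linspace(w+.0045,L-.0005,n)
        for sg in(1,-1):
            P+= [Rm@[a,sg*w] for a in t]; N+=[Rm@[0,sg]]*n
        P+=[Rm@[L,b] for b in np.linspace(-w,w,5)[1:-1]]; N+=[Rm@[1,0]]*3
    return np.array(P),np.array(N)
def fitcross(img,s,x0,y0,z,L,w,W=.006):
    g=cv2.GaussianBlur(img.astype(float),(0,0),.6).mean(2); P,N=cross(L,w)
    def pr(p,d):
        c,q=np.cos(p[2]),np.sin(p[2]); X=(P+N*d)@np.array([[c,q],[-q,c]])+p[:2]
        c=np.c_[X,np.full(len(X),z)]@s["R"].T+s["t"]; u=c@s["intrinsics"].T; return (u[:,:2]/u[:,2:])[:,::-1].T
    f=lambda p:-np.abs(np.clip(map_coordinates(g,pr(p,.0007),order=1)-map_coordinates(g,pr(p,-.0007),order=1),-30,30)).mean()
    q=differential_evolution(f,[(x0-W,x0+W),(y0-W,y0+W),(-np.pi/4,np.pi/4)],seed=2,popsize=30,tol=1e-7)
    return q.x[:2],np.degrees(q.x[2]),q.fun
def fz(): return np.mean([r.read_wrist_force()[2] for _ in range(3)])
def lower(z,step=.001,lim=4,v=.03,base=None):
    """guarded descent; returns reached z, force change"""
    b=fz() if base is None else base; p=np.array(r.read_tcp_pos()); cmd=p[2]; d=0
    while cmd>z+1e-6:
        cmd=max(z,cmd-step); r.servo_line(np.array([p[0],p[1],cmd]),v=v); d=fz()-b
        if d>lim: break
    return cmd,d
E
python3 - <<'E'
from h import *
import pickle
m=pickle.load(open("meta.pkl","rb"))
print("cap",fitcross(cv2.imread("pics/w_cap.png"),m["cap"],.463,-.063,.006,.0145,.004))
print("pin",fitcross(cv2.imread("pics/w_holder.png"),m["holder"],.5497,.2335,.057,.013,.0025))
r.set_gripper(.072,40)
r.servo_line(np.array([.5232,-.2613,.012]),v=.2); t=r.read_time()
print(lower(-.002,step=.002),r.read_time()-t)
r.set_gripper(.045,40); print("gap",r.read_finger_gap(),r.read_grip_force(),r.read_tcp_pos(),r.read_time())
r.servo_line(np.array([.5232,-.2613,.135]),v=.25); r.pause(.1)
print(fz(),r.read_finger_gap()); wsnap("w_g1")
E
```

```text
cap (array([ 0.46325971, -0.06544103]), np.float64(42.25002278843621), np.float64(-19.918676233750737))
pin (array([0.55008717, 0.23448558]), np.float64(-5.083936149832381), np.float64(-19.947896454384505))
(-0.002, np.float64(0.4687502439851645)) 2.000000000000001
gap 0.05445252978709052 40.33858023583889 [ 0.52369173 -0.26166827 -0.00141398] 9.2417
-1.2996455335262453 0.054643418017650505
```

View pics/w_g1.png

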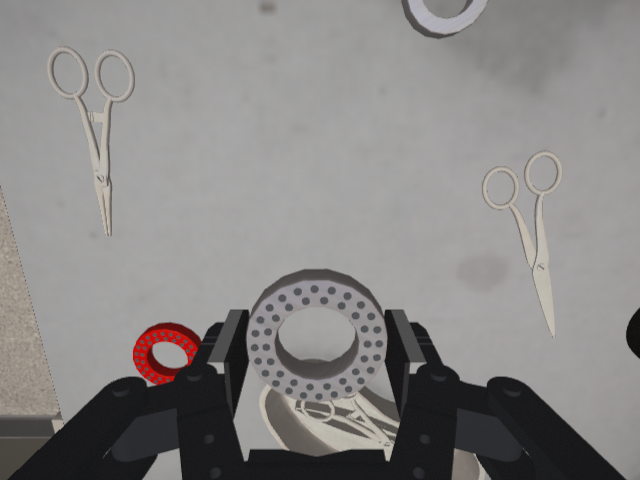

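The support is held squarely between the pads, with its hole centred at about (317,342). I'll measure it in hand, then place it with a compliant descent.

```bash
cat >> h.py <<'E'
def F(): return np.mean([r.read_wrist_force() for _ in range(3)],0)
def comply(xy,z0,z1,base,step=.001,lim=5,k=1.5e-4,v=.03,nmax=40,log=True):
    """lower from z0 to z1 (commanded), yielding sideways to lateral force; stops when z force > lim with no lateral load left"""
    xy=np.array(xy,float); z=z0; st=0
    for i in range(nmax):
        if z<=z1+1e-6: break
        z=max(z1,z-step); r.servo_line(np.array([*xy,z]),v=v); f=F()-base
        if log and np.abs(f).max()>1.5: print(round(z,4),(xy*1e3).round(2),f.round(1))
        lat=f[:2].copy(); lat[np.abs(lat)<.7]=0; xy+=np.clip(k*lat,-4e-4,4e-4)
        if f[2]>lim:
            if np.linalg.norm(lat)<1 or st>5: return xy,z,f
            st+=1; z+=step
    return xy,z,F()-base
E
python3 - <<'E'
from h import *
s=wsnap(); p=np.array(r.read_tcp_pos())
q,fun=fit(s["frame"],s,p[0],p[1],[(p[2]+.0134,.016,0)],.005); off=q-p[:2]; print("hand off mm",off*1e3,fun)
H=np.array([.5498,.2336]); tgt=H-np.array([0,off[1]])
r.reach(np.array([*tgt,.10]),down(90)); r.pause(.3); b=F(); print(r.read_tcp_pos(),b,r.read_time())
r.servo_line(np.array([*tgt,.044]),v=.1); print(F()-b)
xy,z,f=comply(tgt,.044,.020,b,step=.002,lim=5); print(xy,z,f,r.read_tcp_pos(),r.read_time())
E
```

```text
hand off mm [1.22492746 0.91754361] -31.339720351915357
[0.54999629 0.23225466 0.1000278 ] [ 0.28399967  1.13818012 -0.6420349 ] 12.2417
[-0.65004007 -1.04420916 -0.40147137]
0.042 [549.8  232.68] [ 0.4 -1.9 -0.1]
0.036 [549.8  232.24] [-1.8  0.9  2.2]
0.034 [549.53 232.37] [-1.2  4.8 -1.1]
0.032 [549.35 232.77] [-2.3  3.7 -1.7]
0.03 [549.   233.17] [-1.9  1.  -0.6]
0.028 [548.72 233.32] [-0.9 -1.6 -0.7]
0.026 [548.58 233.08] [-0.  -1.6 -0.9]
0.02 [548.47 232.98] [-1.5 -0.   5.2]
0.02 [548.25 232.98] [ 2.1 -0.2  5.5]
0.02 [548.56 232.98] [ 1.2 -0.4  5.5]
0.02 [548.75 232.98] [ 0.5 -0.   5.3]
[0.54874989 0.23297704] 0.02 [ 0.5061533  -0.02825506  5.26369576] [0.5486939  0.23298813 0.02007921] 16.7
```

The support is seated: TCP at 0.0201 with 5 N, as expected. I'll release it and fetch the spacer.

```bash
python3 - <<'E'
from h import *
r.set_gripper(.072); p=np.array(r.read_tcp_pos()); r.servo_line(p+[0,0,.09],v=.2)
a=np.array([.5984,-.1085]); r.reach(np.array([*a,.05]),down(90)); r.servo_line(np.array([*a,.012]),v=.15)
print(lower(.0,step=.004)); r.set_gripper(.040,40); g=np.array(r.read_tcp_pos()); print("gap",r.read_finger_gap(),g,r.read_time())
r.servo_line(np.array([*a,.12]),v=.25); r.pause(.15)
s=wsnap("w_g2"); p=np.array(r.read_tcp_pos())
q,fun=fit(s["frame"],s,p[0]+.001,p[1],[(p[2]-g[2]+.016,.016,0)],.005); off=q-p[:2]; print("hand off mm",off*1e3,fun,r.read_finger_gap())
tgt=np.array([.5487,.2336-off[1]])
r.reach(np.array([*tgt,.11]),down(90)); r.pause(.3); b=F(); print(r.read_tcp_pos(),b,r.read_time())
r.servo_line(np.array([*tgt,.045+g[2]]),v=.1)
xy,z,f=comply(tgt,.045+g[2],.032+g[2],b,step=.002,lim=5); print(xy,z,f,r.read_tcp_pos(),r.read_time())
E
```

```text
(0.0, np.float64(0.46380355302236687))
gap 0.04803605716999064 [ 5.98386709e-01 -1.07622348e-01  4.68875891e-04] 20.7917
hand off mm [0.99768413 0.2106418 ] -32.10444588910742 0.047737132929923716
[0.54900238 0.23279419 0.10999884] [ 0.17193673 -0.05555621 -1.47151485] 23.225
0.0335 [548.38 233.41] [-0.3 -0.1  6.1]
[0.54838185 0.23341382] 0.03346887589109815 [-0.34092672 -0.10941302  6.09217273] [0.54852126 0.23342634 0.03365728] 25.5167
```

The spacer is seated. I'll release it, look at the stack, and grasp the cap.

```bash
python3 - <<'E'
from h import *
r.set_gripper(.072); p=np.array(r.read_tcp_pos()); r.servo_line(np.array([.5487,.2333,.16]),v=.25); r.pause(.15)
A1=wsnap("w_st"); print("pin",fitcross(A1["frame"],A1,.5497,.2340,.057,.013,.0025,.003))
u1=proj([.5497,.2335,.05],A1).astype(int)
a=np.array([.4620,-.0658]); r.set_gripper(.076); r.reach(np.array([*a,.06]),down(90)); r.servo_line(np.array([*a,.014]),v=.15)
print(lower(.003,step=.004)); r.set_gripper(.046,50); g=np.array(r.read_tcp_pos()); print("gap",r.read_finger_gap(),g,r.read_time())
r.servo_line(np.array([*a,.13]),v=.25); r.pause(.15)
s=wsnap("w_g3"); p=np.array(r.read_tcp_pos()); zz=p[2]-g[2]
print("cross hand",fitcross(s["frame"],s,p[0]+.001,p[1],zz+.006,.0145,.004,.005),p,r.read_finger_gap(),r.read_time())
u2=proj([p[0],p[1],zz+.006],s).astype(int); print(u1,u2)
c=[cv2.resize(i["frame"][max(0,u[1]-50):u[1]+50,u[0]-50:u[0]+50,::-1],(400,400),interpolation=2) for i,u in((A1,u1),(s,u2))]
cv2.imwrite("pics/two.png",np.hstack(c))
E
```

```text
pin (array([0.54968851, 0.23424947]), np.float64(-3.8128285874587204), np.float64(-21.077374017576588))
(0.003, np.float64(-1.3651415015451749))
gap 0.0543304024148678 [ 0.46235095 -0.06532494  0.00346275] 29.8167
cross hand (array([ 0.46225363, -0.06542403]), np.float64(41.887816878597384), np.float64(-23.875983790816303)) [ 0.46123334 -0.06556225  0.12859022] 0.05367832431571632 30.675
[317 241] [313 329]
```

View pics/two.png

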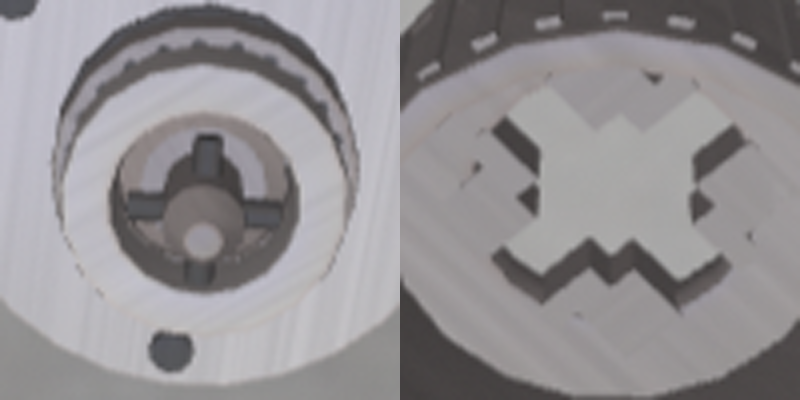

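The left panel shows the spacer on the support with both on the post, pins at about −4° ((148,206)–(262,215)). The right panel shows the held cap's slots at about 42°. I'll turn the cap +44° (yaw 134) and lower it gently.

```bash
python3 - <<'E'
from h import *
dz=.0035; t=np.array([.5486,.2334])
r.reach(np.array([*t,.115]),down(134.1)); r.pause(.3); b=F(); print(r.read_tcp_pos(),b,r.read_time())
np.save("b.npy",b)
r.servo_line(np.array([*t,.073+dz]),v=.1)
xy,z,f=comply(t,.073+dz,.0505+dz,b,step=.002,lim=4); print(xy,z-dz,f,r.read_tcp_pos()-np.array([0,0,dz]),r.read_finger_gap(),r.read_time())
E
```

```text
[0.54878465 0.23265507 0.11521047] [-0.19630585 -0.27826416 -2.78838938] 32.1667
0.0745 [548.6 233.4] [ 0.3 -0.5  1.7]
0.0685 [548.77 233.4 ] [-0.3  0.   1.6]
0.0645 [548.89 233.4 ] [1.5 0.4 1.9]
0.0565 [549.1 233.4] [0.1 0.9 2. ]
[0.54927765 0.23353175] 0.0505 [ 1.15824065 -0.0128116   0.90252389] [0.54909881 0.23351172 0.05049845] 0.0535762196720811 35.7
```

The cap passed the pins on the first try (underside 50.5 mm). Next I'll press it and turn it back 45°.

```bash
python3 - <<'E'
from h import *
dz=.0035; b=np.load("b.npy"); t=np.array([.5492,.2335])
xy,z,f=comply(t,.0505+dz,.0432+dz,b,step=.0015,lim=16,k=1e-4); print(xy,z-dz,f,r.read_tcp_pos(),r.read_time())
if f[2]<18 and z<.0445+dz:
    for yaw in np.arange(125,88,-9):
        r.servo_line(np.array([*xy,z]),v=.03,ori=down(yaw)); f=F()-b; print(yaw,f.round(1),np.round(r.read_torque(),2),r.read_time())
        xy+=np.clip(1e-4*f[:2],-3e-4,3e-4)
        if np.abs(f).max()>25: break
E
```

```text
0.0525 [549.2 233.5] [-1.1  0.4  5.1]
0.051 [549.09 233.5 ] [0.5 0.1 6.5]
0.0495 [549.09 233.5 ] [-1.   0.7  7.4]
0.048 [549.  233.5] [-1.2  0.3  8.1]
0.0467 [548.88 233.5 ] [0.6 1.2 9.9]
[0.5488829  0.23362014] 0.0432 [0.6372434  1.20135127 9.88253201] [0.54921173 0.23351476 0.04694716] 36.95
125 [0.2 0.8 9.6] [-0.05  0.01 -0.06] 37.2583
116 [ 0.6 -0.4  9.2] [-0.05 -0.05 -0.08] 37.5667
107 [0.3 0.6 9.6] [ 0.01  0.02 -0.12] 37.875
98 [-0.1  0.6  9.5] [ 0.04  0.02 -0.12] 38.1833
89 [0.2 0.1 8.7] [-0.03 -0.02 -0.04] 38.4917
```

It turned freely. I'll ease off, release, and verify.

```bash
python3 - <<'E'
from h import *
b=np.load("b.npy"); p=np.array(r.read_tcp_pos())
for z in (.0455,.047,.0478,.0485): 
    r.servo_line(np.array([p[0],p[1],z+.0015]),v=.03); print(z,(F()-b).round(1),r.read_tcp_pos()[2])
    if (F()-b)[2]<-3: break
r.servo_line(np.array([p[0],p[1],.0495]),v=.03); print((F()-b).round(1))
r.set_gripper(.076); r.servo_line(np.array([p[0],p[1],.17]),v=.2); r.pause(.3)
s=wsnap("w_end"); print(r.read_time())
for zo in (.046,.050): print(zo,fit(s["frame"],s,.5497,.2335,[(zo+.024,.028,0)],.004),fitcross(s["frame"],s,.5497,.2340,zo+.006,.0145,.004,.003))
u=proj([.5497,.2335,.06],s).astype(int); c=s["frame"][u[1]-65:u[1]+65,u[0]-65:u[0]+65,::-1]
sd=r.snapshot("side")["frame"][250:350,266:366,::-1]
cv2.imwrite("pics/end.png",np.hstack([cv2.resize(i,(400,400),interpolation=2) for i in(c,sd)]))
E
```

```text
0.0455 [-1.2 -0.4  9.5] 0.04721638944445043
0.047 [-0.9  0.5  8.3] 0.04868560734388172
0.0478 [-1.1 -0.   7.6] 0.049443130414577305
0.0485 [0.8 0.2 2.2] 0.049777302492508946
[0.  1.  7.3]
41.1917
0.046 (array([0.55059044, 0.23432948]), np.float64(-26.803016895658207)) (array([0.55052559, 0.23375467]), np.float64(39.820996539778434), np.float64(-22.368654089373475))
0.05 (array([0.55089269, 0.23503319]), np.float64(-25.340359850705717)) (array([0.55061203, 0.23508353]), np.float64(39.68563538773053), np.float64(-22.798755700433205))
```

View pics/end.png

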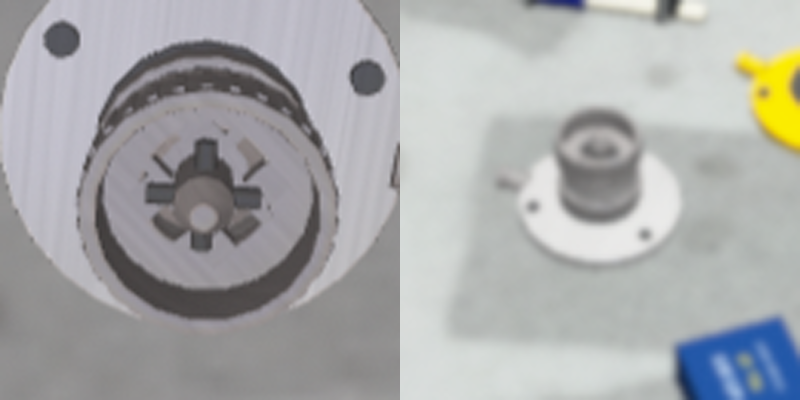

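The pins (at (160,195), (247,197), (205,155) and (202,240)) now sit on the cap floor, with the slots about 44° away from them. The holding force also dropped at 46 mm on the way up, so the cap is locked.

```bash
python3 -c "
from bench import r
print(r.close_job(), r.read_time())"
```

```text
the job is handed in; nothing more can be done
the job is handed in; nothing more can be done
```

The filter holder is assembled in the order asked (support, spacer, cap), the pins hold the cap down by themselves, and the job was handed in at about 41 s of the 72 s allowed.

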